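# Find the punch with side play and set it aside

## Task

One of the three punches is undersized and sits loose in its die. Wiggle the punches gently side to side, by the knob, to feel which one has clearly more play than the others, going easy so that none is forced against its die; then draw that one out and stand it fully home in the empty hole of the plywood holder. Leave the other two seated where they are, and everything else on the bench undisturbed.

Things in the scene. Friction and masses are not known exactly. Their poses are not given: they have to be found in the camera images.
- die_1: Square steel die block, 64 x 64 x 50 mm, bolted to the bench; one of three alike. Origin: centre of its underside; z up. A vertical bore, 20 mm diameter, 44 mm deep, opens in the middle of its top. In it stands an upright punch, hidden below its collar. A dark foot strip, 84 x 40 x 8 mm, lies along the block's x.
- die_2: Square steel die block, 64 x 64 x 50 mm, bolted to the bench; one of three alike. Origin: centre of its underside; z up. A vertical bore, 20 mm diameter, 44 mm deep, opens in the middle of its top. In it stands an upright punch, hidden below its collar. A dark foot strip, 84 x 40 x 8 mm, lies along the block's x.
- die_3: Square steel die block, 64 x 64 x 50 mm, bolted to the bench; one of three alike. Origin: centre of its underside; z up. A vertical bore, 20 mm diameter, 44 mm deep, opens in the middle of its top. In it stands an upright punch, hidden below its collar. A dark foot strip, 84 x 40 x 8 mm, lies along the block's x.
- die_1_knob (a point): Where this die's punch knob has its centre at the start (within 0.6 mm sideways): 90 mm above the bench, on the bore's axis; the point stays with the die. The punches look alike, about 0.18 kg: a round black knob, 28 mm diameter, 75 to 105 mm above the bench, to grip by; a neck of 18 mm; a steel collar, 40 mm diameter, 7 mm thick, flat on the die's top.
- die_2_knob (a point): As die_1_knob, for this die. Below its collar each punch has a straight round shank, 38 mm long, down in the 20 mm bore. Two shanks are 18 mm thick: 1 mm of play to every side of the axis. The third, in a different die each time, is 14 mm: 3 mm to every side. Nothing seen outside shows which. 38 mm of lift by the knob frees a punch.
- die_3_knob (a point): As die_1_knob, for this die. Slid sideways by the knob with the collar flat, the undersized punch travels about 6 mm from stop to stop, the others about 2 mm (a little more with the give of a gripper); then the load rises steeply. A closing gripper may press the collar down so that it rubs; raising the knob 1 to 2 mm ends that. A push of 5 N is plenty; 20 N between shank and bore is too much.
- holder: Plywood block, 90 x 90 x 50 mm, fixed to the bench, with an empty upright hole in the middle of its top: 18 mm diameter, 2 mm chamfer, 44 mm deep. Origin: centre of its underside; z up. It takes the 14 mm shank with 2 mm to every side. Home means that the collar lies flat on the block, the knob again 75 to 105 mm above the bench.
- holder_hole (a point): Centre of the mouth of the holder's hole, 50 mm above the bench.
- dish: Small white porcelain dish, 72 mm across, 28 mm high, loose on the bench; not part of the job. Origin: underside.
- caliper: Caliper lying flat, 160 mm long, 12 mm high, loose on the bench; not part of the job. Origin: underside.
- spatula: Spatula lying flat, 190 mm long, loose on the bench; not part of the job. Origin: underside.
- jar: Small closed jar, 48 mm across, 45 mm high, loose on the bench; not part of the job. Origin: underside.
- brush: Brush lying flat, 170 mm long, loose on the bench; not part of the job. Origin: underside.
- weight: Round steel balance weight with a small waist, 42 mm across, 60 mm high, loose on the bench; not part of the job. Origin: underside.
- lid_disc: Flat aluminium lid, 70 mm across, 10 mm high, loose on the bench; not part of the job. Origin: underside.
Mind the look-alikes: they are no part of the job. Leave any blue look-alike of the holder alone.

How it is judged (in metres and radians):
On the way, in this order (a step that is already met when the one before it is completed fails the run):
1. the loose punch, still seated in its die, has been pushed sideways to at least 2 mm off the bore's axis ((horizontal distance between punch_loose_c0 and die_1 between 0.002 and 0.006 m or horizontal distance between punch_loose_c0 and die_2 between 0.002 and 0.006 m or horizontal distance between punch_loose_c0 and die_3 between 0.002 and 0.006 m) and height (world z) of punch_loose_c0 below 0.037 m), for 0.05 s.
2. the loose punch is lifted out of its die (height (world z) of punch_loose_c0 above 0.075 m), for 0.1 s.
At the end, for the whole second after the job is handed in: the thin punch stands upright (within 0.08 rad) in the holder's hole with its collar down on the block (within 3 mm, shank within 4 mm of the hole's axis); the other two punches sit in their dies within 4 mm of where they started; the bystanders are within 30 mm of where they were (horizontal distance between punch_loose_c0 and holder_hole below 0.004 m and z of punch_loose_c0 in the frame of holder between 0.028 and 0.034 m and angle between punch_loose_c0's own z axis and vertical below 0.08 rad and distance of each of punch_firm1_c0, punch_firm2_c0 from where it was at the start of the episode below 0.004 m and distance of each of dish, caliper, spatula, jar, brush, weight, lid_disc from where it was at the start of the episode below 0.03 m); the robot touches nothing.
It fails at once if a punch's shank is forced against its die with more than 20 N (contact force between any of punch_loose_c0, punch_firm1_c0, punch_firm2_c0 and die_1 above 20 N or contact force between any of punch_loose_c0, punch_firm1_c0, punch_firm2_c0 and die_2 above 20 N or contact force between any of punch_loose_c0, punch_firm1_c0, punch_firm2_c0 and die_3 above 20 N).
It fails at once if a firm punch is pulled up or shifted by more than 8 mm (distance of any of punch_firm1_c0, punch_firm2_c0 from where it was at the start of the episode above 0.008 m).
It fails at once if a bystander is shifted by more than 30 mm (distance of any of dish, caliper, spatula, jar, brush, weight, lid_disc from where it was at the start of the episode above 0.03 m).
It also fails if it takes over 72 s, if anything falls off the work surface, if the arm or the gripper's body presses on something with over 40 N, if the wrist force passes 120 N, or if a joint passes its speed limit or range.

## Robot

A 7-joint arm with a two-finger parallel gripper is mounted at the origin on the work surface. World frame = base frame: x ahead of the robot, y to its left, z up, the work surface at z = 0. Lengths are in mm, angles in rad, forces in N, time in s.
With the tool pointing down it reaches from about 400 to 850 mm from the base axis. Payload 10.4 kg.
Tool frame: the origin (TCP) lies midway between the tips of the shut fingers; the grasp point (between the pads) lies behind it (manip.grip_point_offset is the z of the grasp point in the tool frame, in mm); z points along the fingers, x is the direction in which the jaws open and shut, and the axes are right-handed (so a half turn about z gives the same grasp; the last joint's range is limited). The gripper opens to 85 mm and grips with 20 to 120 N. Pads are 22 mm wide; open, the fingers measure 114 mm over their backs; the gripper's body (76 mm by 85 mm) begins 54 mm behind the grasp point. The pads swing forward as they close: fully open they stand 13 mm farther back than shut.
Start: joints at [1.089, 0.332, -0.065, 1.46, 0.022, 1.35, -0.088], TCP at [276.819, -560.377, 231.338] pointing down, gripper open.
Joint ranges: [-2.6, 2.6], [-0.5, 2.12], [-1.47, 1.34], [0.16, 2.42], [-1.27, 4.41], [0.06, 2.06], [-2.6, 2.6]. Speed limits (rad/s): [2.22, 2.22, 2.79, 2.79, 3.14, 3.14, 3.14].

## Interface

Orientations are given as a unit quaternion [w, x, y, z].
In Python, from station import manip gives the robot as it stands.
- The arm moves only by the tool play_rows, never from a script. Its argument "increments" is a list of rows, each a list of 5 numbers: the shift along the world's x, y, z in mm, then the turn about the world's z in degrees, then the closure, from 0 (fully open) to 1 (shut). In form: [[tx, ty, tz, yaw, grip], ...]. A call has exactly 10 rows; each row is the pose to reach, as a shift and turn from the pose measured when the call began; what a row does not reach only later rows make up. A row lasts 1/8 s, in which the tool goes at most 62.5 mm and 10.7 degrees, less where a joint would pass 70% of its speed; a pose out of reach is approached as far as the arm can. A call with a gripper value outside its range is refused whole. The fingers move at their own pace and stop on an object; "newtons" is the grip in N (left out, the last holds). Time passes only in rows, so rows that repeat a pose let the fingers close, or fill a call up. It gives the time, the measured TCP pose, the force and the opening at its end, in the units of the state.
- manip.state(): the state, without advancing time (a new reading comes with each control period).
- manip.camera(name): name is "side" or "top" or "wrist"; returns (picture, depth): 400x640x3 uint8, red, green, blue; 400x640 float32, mm along the optical axis (not along the pixel's ray), 0 where there is no reading.
- manip.calibration(name): a dict with "vfov" (degrees; the focal length in pixels is half the picture's height over the tangent of half this angle, whatever the lens; pixels are square), "cx", "cy" (the principal point, pixels), "R" (3x3) and "t" (3): a world point X has camera coordinates R X + t. Camera axes: x right, y down, z forward; pixel columns grow to the right and rows downward; lengths in mm; the calibration is good to about 2 mm. A picture is of the moment at which its call begins: read the wrist's pose just before it. calibration takes no time and is no camera call; for the wrist camera it gives the pose at the moment of the call.
- manip.job_done(): hands the job in, once; it reports no verdict.
The state is a dict: "clock": time; "joints": joint angles; "joint_velocities": joint speeds; "joint_torque": joint torques, N m; "eef_pos": TCP position; "tcp_rot": TCP orientation; "wrist_force": force on the tool from outside, world axes, zero at the start; "moment": the same for the moment, N m; "gripper_width": finger opening in mm.
Only numpy, scipy, OpenCV 4.12 (cv2) and the standard library are available. Lean on these libraries where they do the work, as an engineer would, in place of code of your own. Each camera call takes 0.05 s, during which the arm holds its last target. There are 200 camera calls.

## Working session

There is one attempt and no reset: what is moved stays moved. The work goes in short steps, Python scripts to look and compute and a tool call to move; the robot and the scene stay as the last step left them, time stands still between calls to the robot, and variables do not carry over. Pictures are saved under pics/ and viewed, about 8 in all and at most 12, crops included, and the job is handed in when it is done.

Besides the shell and the picture viewer there is one more tool, called after "Request:" by a JSON object that holds its "fn" and its "kwargs", one argument or row to a line. play_rows: Moves the arm, as the interface text tells. Its arguments: {"type":"object","properties":{"increments":{"type":"array"},"newtons":{"type":"number"}},"required":["increments"]}

```bash
mkdir -p pics; python3 - <<'E'
from station import manip
import cv2,numpy as np
s=manip.state();print(s, manip.grip_point_offset)
for n in("top","side"):
    p,d=manip.camera(n);cv2.imwrite(f"pics/{n}0.png",p[:,:,::-1]);np.savez(f"{n}0.npz",p=p,d=d);c=manip.calibration(n);print(n,c)
E
```

```text
{'clock': 0.0, 'joints': array([ 1.08939842,  0.33286721, -0.06469039,  1.46093721,  0.02160816,
        1.34988415, -0.08850215]), 'joint_velocities': array([-0.00019998, -0.00151113, -0.00320667, -0.00081216, -0.00017715,
       -0.00010942,  0.00091503]), 'joint_torque': array([-4.76355999e-04, -6.25447726e+01,  4.89220256e-02, -3.91604233e+01,
        1.60232565e-02,  1.00310732e-02, -1.21229823e-05]), 'eef_pos': array([ 276.61912067, -560.0417979 ,  230.52077973]), 'tcp_rot': array([-3.36901282e-04,  8.49376303e-01, -5.27787273e-01, -6.13707987e-04]), 'wrist_force': array([ 0.79979845,  0.73667837, -0.25214107]), 'moment': array([-0.03371376, -0.00314401,  0.01475805]), 'gripper_width': 85.43539446626087} -18.700000000000003
top {'vfov': 56.45813554508571, 'cx': 319.0967312109945, 'cy': 194.05919376646338, 'R': array([[-7.36381960e-03, -9.99972729e-01, -5.61547135e-04],
       [-9.87700639e-01,  7.36115442e-03, -1.56183422e-01],
       [ 1.56183296e-01, -5.95466080e-04, -9.87727910e-01]]), 't': array([-113.14079694,  524.04995658, 1062.29742867])}
side {'vfov': 51.40063944571419, 'cx': 329.2183456159037, 'cy': 199.88052007740754, 'R': array([[ 9.98864964e-01, -4.76288758e-02, -5.23041418e-04],
       [-2.52376066e-02, -5.19902269e-01, -8.53852853e-01],
       [ 4.03961211e-02,  8.52896899e-01, -5.20514200e-01]]), 't': array([-497.39750179,   14.37009612, 1318.17608765])}
```

View pics/top0.png

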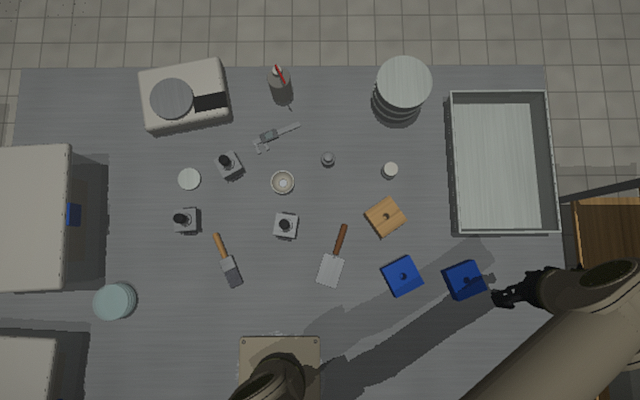

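View pics/side0.png

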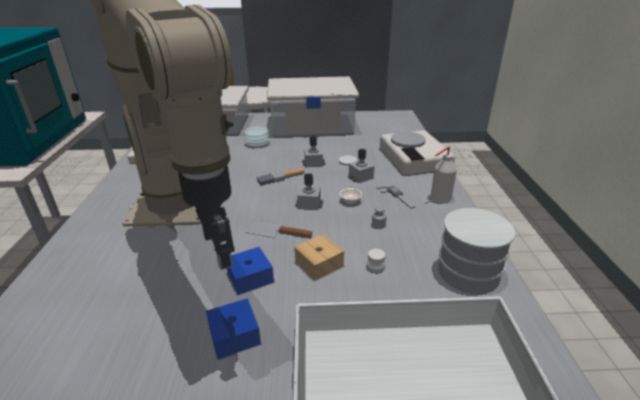

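The top view shows black-knobbed dies at about (227,160), (184,218) and (286,225). The plywood holder is at (385,217). The blue look-alikes at (402,276) and (464,280), and the weight at (328,159), are not part of the job.

```bash
cat > h.py <<'E'
import numpy as np,cv2
def f_(c):return 200/np.tan(np.radians(c['vfov'])/2)
def world(c,d):
    v,u=np.mgrid[0:400,0:640];f=f_(c)
    P=np.stack([(u-c['cx'])/f*d,(v-c['cy'])/f*d,d],-1)
    return (P-c['t'])@c['R']
def cast(c,u,v,z):
    r=np.array([(u-c['cx'])/f_(c),(v-c['cy'])/f_(c),1])@c['R'];o=-c['t']@c['R']
    return o+r*(z-o[2])/r[2]
E
python3 - <<'E'
from h import *
from station import manip
for n,sp in(("top",{'A':(227,160),'B':(184,218),'C':(286,225),'H':(385,217)}),("side",{'A':(361,160),'B':(313,148),'C':(309,185),'H':(319,257)})):
    z=np.load(n+"0.npz");c=manip.calibration(n);W=world(c,z['d']);p=z['p'].astype(int)
    for k,(u,v) in sp.items():
        m=np.zeros((400,640),bool);m[v-30:v+30,u-30:u+30]=1
        m&=z['d']>0
        if k!='H':
            kn=m&(W[...,2]>80)&(W[...,2]<112)&(p.max(-1)<70)
            q=W[kn];top=q[q[:,2]>97]
            print(n,k,kn.sum(),'knob mean',q.mean(0).round(1),'mid',((q.min(0)+q.max(0))/2).round(1),'z',q[:,2].max().round(1))
            f=m&(W[...,2]>45)&(W[...,2]<53)
        else: f=m&(W[...,2]>44)&(W[...,2]<56)
        q=W[f];r=cv2.minAreaRect(q[:,:2].astype(np.float32));print('   block top',f.sum(),r,q[:,2].mean())
p=np.load("top0.npz")['p'][:,:,::-1]
cv2.imwrite("pics/crop.png",cv2.resize(p[130:250,160:430],None,fx=2.9,fy=2.9,interpolation=2))
E
```

```text
top A 92 knob mean [612.9 152.  101.4] mid [614.4 152.7  94.4] z 108.6
   block top 272 ((614.9064331054688, 154.548095703125), (65.28801727294922, 64.62052154541016), 30.00955581665039) 49.08922800025785
top B 101 knob mean [448.5 270.4 100.6] mid [448.7 273.7  94.3] z 107.9
   block top 291 ((449.2195129394531, 273.84912109375), (64.49335479736328, 66.275390625), 4.45985221862793) 49.25883296105009
top C 84 knob mean [430.2 -19.4 102.8] mid [430.8 -19.   94.9] z 109.0
   block top 333 ((430.96630859375, -18.501266479492188), (63.98078536987305, 63.7939567565918), 80.64977264404297) 49.35623740382708
   block top 926 ((454.6059265136719, -311.23028564453125), (89.75782012939453, 90.906982421875), 34.077606201171875) 49.25705526295525
side A 52 knob mean [615.1 143.7  95.3] mid [616.3 145.4  93.7] z 107.0
   block top 137 ((675.7974853515625, 249.34060668945312), (310.09820556640625, 85.78306579589844), 58.10923385620117) 49.98394041128315
side B 82 knob mean [444.4 173.3  99.2] mid [441.3 121.4  94.7] z 108.9
   block top 186 ((457.5451354980469, 394.92010498046875), (248.50770568847656, 319.2800598144531), 2.4671356678009033) 49.536783578279106
side C 71 knob mean [432.3 -28.6  96.2] mid [432.1 -26.1  94.1] z 108.2
   block top 171 ((444.3698425292969, 96.15829467773438), (303.86492919921875, 67.10879516601562), 84.50279235839844) 49.754759613087806
   block top 900 ((457.1146240234375, -311.9735107421875), (92.71489715576172, 94.0597915649414), 34.598052978515625) 50.76348018307847
```

View pics/crop.png

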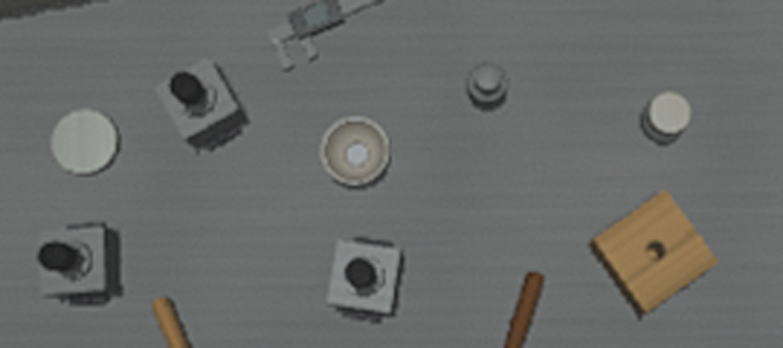

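The crop confirms three dies with black knobs and the plain wood holder with its hole at about (655,250) in the crop. Next I go above die C at about (431,-18) and look with the wrist camera.

Request:
{"fn": "play_rows", "kwargs": {
  "increments": [
    [17,60,0,-5,0],
    [34,120,0,-10,0],
    [51,180,-5,-15,0],
    [68,240,-10,-20,0],
    [85,300,-20,-26.2,0],
    [102,360,-30,-26.2,0],
    [119,420,-40,-26.2,0],
    [136,480,-50,-26.2,0],
    [154,541,-50,-26.2,0],
    [154,541,-50,-26.2,0]
  ]
}}

```text
clock: 1.35
eef_pos: [431.1, -14.7, 180.6]
tcp_rot: [-0.001, 0.71, -0.704, -0.001]
wrist_force: [-0.0, -0.6, 0.2]
gripper_width: 85.2
```

```bash
cat > look.py <<'E'
import sys
from h import *
from station import manip
def look(name,view=True):
    c=manip.calibration('wrist');p,d=manip.camera('wrist');s=manip.state()
    cv2.imwrite(f"pics/{name}.png",p[:,:,::-1]);np.savez(name+".npz",p=p,d=d)
    W=world(c,d);return c,p,d,W,s
E
python3 - <<'E'
from look import *
c,p,d,W,s=look('w1');print(s['clock'],s['eef_pos'],s['tcp_rot'],s['wrist_force'],s['gripper_width']);print(c['R'].round(3),-c['t']@c['R'])
m=(d>0)&(W[...,2]>97)&(W[...,2]<115)&(np.hypot(W[...,0]-431,W[...,1]+18)<40)
q=W[m];print(m.sum(),q.mean(0),q.min(0),q.max(0))
E
```

```text
1.4 [430.7932329  -16.76208158 180.46071794] [-4.37127620e-04  7.09209170e-01 -7.04997673e-01 -6.65294514e-04] [-0.06172634 -0.34685639 -0.45707679] 85.3255903044374
[[ 0.008 -1.    -0.002]
 [-0.945 -0.008  0.327]
 [-0.327 -0.    -0.945]] [515.68722576 -14.65672415 324.34178125]
1084 [434.29136291 -18.22742439 105.5149352 ] [419.16638864 -31.80513006  97.22848165] [446.62538254  -4.34067599 108.27652428]
```

View pics/w1.png

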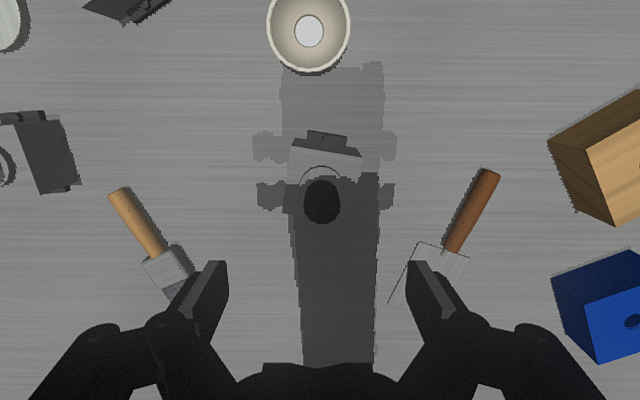

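The wrist view shows the die C knob at about (321,201), between the fingers, so I descend around it with the jaws open.

Request:
{"fn": "play_rows", "kwargs": {
  "increments": [
    [1.5,-1.5,-20,0,0],
    [1.5,-1.5,-45,0,0],
    [1.5,-1.5,-70,0,0],
    [1.5,-1.5,-90,0,0],
    [1.5,-1.5,-108,0,0],
    [1.5,-1.5,-108,0,0.4],
    [1.5,-1.5,-108,0,0.4],
    [1.5,-1.5,-108,0,0.4],
    [1.5,-1.5,-108,0,0.4],
    [1.5,-1.5,-108,0,0.4]
  ],
  "newtons": 20
}}

```text
clock: 2.65
eef_pos: [432.4, -18.3, 72.7]
tcp_rot: [-0.001, 0.709, -0.705, -0.0]
wrist_force: [1.2, -0.2, -0.6]
gripper_width: 50.8
```

```bash
python3 - <<'E'
from look import *
c,p,d,W,s=look('w2');print(s['clock'],s['eef_pos'],s['tcp_rot'],s['wrist_force'],s['gripper_width'],c['cx'])
E
```

```text
2.7 [432.38002531 -18.29361013  72.62576685] [-4.82744625e-04  7.09211488e-01 -7.04995431e-01 -5.23607083e-04] [-0.6305691   0.52238662 -0.26334951] 51.242523425309166 316.71060886065226
```

View pics/w2.png

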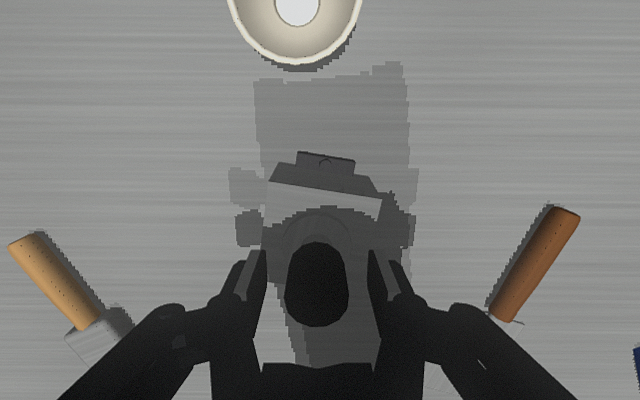

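The fingers (267 and 368) and the knob (285–349) share the same mid column, about 317, so the jaws are centred. I grip gently in stages and raise 1 mm.

Request:
{"fn": "play_rows", "kwargs": {
  "increments": [
    [0,0,0,0,0.5],
    [0,0,0,0,0.56],
    [0,0,0,0,0.6],
    [0,0,0,0,0.64],
    [0,0,0,0,0.66],
    [0,0,0,0,0.7],
    [0,0,0,0,0.75],
    [0,0,0,0,0.8],
    [0,0,0,0,0.8],
    [0,0,1,0,0.8]
  ],
  "newtons": 20
}}

```text
clock: 3.95
eef_pos: [432.1, -18.4, 73.4]
tcp_rot: [-0.0, 0.709, -0.705, -0.001]
wrist_force: [-0.2, 0.6, -1.9]
gripper_width: 27.0
```

Request:
{"fn": "play_rows", "kwargs": {
  "increments": [
    [0,0.2,0.5,0,0.8],
    [0,0.4,0.5,0,0.8],
    [0,0.6,0.5,0,0.8],
    [0,0.8,0.5,0,0.8],
    [0,1,0.5,0,0.8],
    [0,1,0.5,0,0.8],
    [0,1,0.5,0,0.8],
    [0,1,0.5,0,0.8],
    [0,1,0.5,0,0.8],
    [0,1,0.5,0,0.8]
  ]
}}

```text
clock: 5.2
eef_pos: [432.2, -17.4, 73.9]
tcp_rot: [-0.0, 0.709, -0.705, -0.001]
wrist_force: [0.3, -0.0, -2.4]
gripper_width: 27.2
```

Request:
{"fn": "play_rows", "kwargs": {
  "increments": [
    [0,0.2,0,0,0.8],
    [0,0.4,0,0,0.8],
    [0,0.6,0,0,0.8],
    [0,0.6,0,0,0.8],
    [0,0.6,0,0,0.8],
    [0,0.6,0,0,0.8],
    [0,0.6,0,0,0.8],
    [0,0.6,0,0,0.8],
    [0,0.6,0,0,0.8],
    [0,0.6,0,0,0.8]
  ]
}}

```text
clock: 6.45
eef_pos: [432.1, -16.8, 73.9]
tcp_rot: [-0.0, 0.709, -0.705, -0.001]
wrist_force: [0.0, -0.2, -1.1]
gripper_width: 27.4
```

Request:
{"fn": "play_rows", "kwargs": {
  "increments": [
    [0,0.2,0,0,0.8],
    [0,0.4,0,0,0.8],
    [0,0.5,0,0,0.8],
    [0,0.5,0,0,0.8],
    [0,0.5,0,0,0.8],
    [0,0.5,0,0,0.8],
    [0,0.5,0,0,0.8],
    [0,0.5,0,0,0.8],
    [0,0.5,0,0,0.8],
    [0,0.5,0,0,0.8]
  ]
}}

```text
clock: 7.7
eef_pos: [432.1, -16.3, 73.9]
tcp_rot: [-0.0, 0.709, -0.705, -0.001]
wrist_force: [0.5, -0.1, -1.7]
gripper_width: 27.5
```

Request:
{"fn": "play_rows", "kwargs": {
  "increments": [
    [0,0.2,0,0,0.8],
    [0,0.4,0,0,0.8],
    [0,0.6,0,0,0.8],
    [0,0.6,0,0,0.8],
    [0,0.6,0,0,0.8],
    [0,0.6,0,0,0.8],
    [0,0.6,0,0,0.8],
    [0,0.6,0,0,0.8],
    [0,0.6,0,0,0.8],
    [0,0.6,0,0,0.8]
  ]
}}

```text
clock: 8.95
eef_pos: [432.1, -15.7, 73.9]
tcp_rot: [-0.0, 0.709, -0.705, -0.001]
wrist_force: [0.5, 0.3, -1.9]
gripper_width: 27.6
```

Request:
{"fn": "play_rows", "kwargs": {
  "increments": [
    [0,0.2,0,0,0.8],
    [0,0.4,0,0,0.8],
    [0,0.6,0,0,0.8],
    [0,0.6,0,0,0.8],
    [0,0.6,0,0,0.8],
    [0,0.6,0,0,0.8],
    [0,0.6,0,0,0.8],
    [0,0.6,0,0,0.8],
    [0,0.6,0,0,0.8],
    [0,0.6,0,0,0.8]
  ]
}}

```text
clock: 10.2
eef_pos: [432.1, -15.1, 73.9]
tcp_rot: [-0.0, 0.709, -0.705, -0.001]
wrist_force: [0.3, -0.2, -2.2]
gripper_width: 27.7
```

```bash
python3 - <<'E'
from look import *
f=[]
for i in range(3):
    c,p,d,W,s=look('w3');f.append(s['wrist_force'])
print(s['clock'],s['eef_pos'],np.mean(f,0),s['moment'],s['gripper_width'])
a=np.load('w2.npz')['p'];cv2.imwrite('pics/cmp.png',np.hstack([a[150:380,200:440],p[150:380,200:440]])[:,:,::-1])
E
```

```text
10.35 [432.13002885 -15.07409631  73.91782686] [-0.63512446  0.56111203 -1.73996897] [-0.06668533  0.04865643  0.04845095] 27.550918279085757
```

View pics/cmp.png

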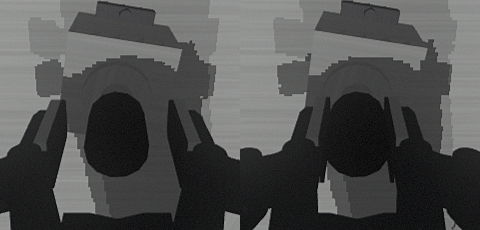

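Travel is 3.3 mm without load. I check the other side as well.

Request:
{"fn": "play_rows", "kwargs": {
  "increments": [
    [0,-1,0,0,0.8],
    [0,-2,0,0,0.8],
    [0,-3,0,0,0.8],
    [0,-3.5,0,0,0.8],
    [0,-4,0,0,0.8],
    [0,-4.3,0,0,0.8],
    [0,-4.3,0,0,0.8],
    [0,-4.3,0,0,0.8],
    [0,-4.3,0,0,0.8],
    [0,-4.3,0,0,0.8]
  ]
}}

```text
clock: 11.6
eef_pos: [432.1, -19.4, 73.9]
tcp_rot: [-0.0, 0.709, -0.705, -0.001]
wrist_force: [0.3, -0.2, -2.5]
gripper_width: 27.3
```

Request:
{"fn": "play_rows", "kwargs": {
  "increments": [
    [0,-0.2,0,0,0.8],
    [0,-0.4,0,0,0.8],
    [0,-0.6,0,0,0.8],
    [0,-0.6,0,0,0.8],
    [0,-0.6,0,0,0.8],
    [0,-0.6,0,0,0.8],
    [0,-0.6,0,0,0.8],
    [0,-0.6,0,0,0.8],
    [0,-0.6,0,0,0.8],
    [0,-0.6,0,0,0.8]
  ]
}}

```text
clock: 12.85
eef_pos: [432.1, -19.9, 73.9]
tcp_rot: [-0.0, 0.709, -0.705, -0.001]
wrist_force: [-0.3, -0.8, -2.5]
gripper_width: 27.5
```

Request:
{"fn": "play_rows", "kwargs": {
  "increments": [
    [0,-0.2,0,0,0.8],
    [0,-0.4,0,0,0.8],
    [0,-0.6,0,0,0.8],
    [0,-0.7,0,0,0.8],
    [0,-0.8,0,0,0.8],
    [0,-0.8,0,0,0.8],
    [0,-0.8,0,0,0.8],
    [0,-0.8,0,0,0.8],
    [0,-0.8,0,0,0.8],
    [0,-0.8,0,0,0.8]
  ]
}}

```text
clock: 14.1
eef_pos: [432.1, -20.7, 73.9]
tcp_rot: [-0.0, 0.709, -0.705, -0.001]
wrist_force: [-0.8, -0.0, -1.6]
gripper_width: 27.4
```

Request:
{"fn": "play_rows", "kwargs": {
  "increments": [
    [0,-0.2,0,0,0.8],
    [0,-0.3,0,0,0.8],
    [0,-0.4,0,0,0.8],
    [0,-0.4,0,0,0.8],
    [0,-0.4,0,0,0.8],
    [0,-0.4,0,0,0.8],
    [0,-0.4,0,0,0.8],
    [0,-0.4,0,0,0.8],
    [0,-0.4,0,0,0.8],
    [0,-0.4,0,0,0.8]
  ]
}}

```text
clock: 15.35
eef_pos: [432.1, -21.1, 73.9]
tcp_rot: [-0.0, 0.709, -0.705, -0.001]
wrist_force: [0.1, 1.9, -1.5]
gripper_width: 27.2
```

The load rises at y ≈ -21.1, and y = -15.1 was still free. That is about 6 mm of play, so this is the loose punch. I re-centre it and lift straight up, then carry it over the holder.

Request:
{"fn": "play_rows", "kwargs": {
  "increments": [
    [0,1.5,0,0,0.8],
    [0,3.1,0,0,0.8],
    [0,3.1,3,0,0.8],
    [0,3.1,10,0,0.8],
    [0,3.1,20,0,0.8],
    [0,3.1,35,0,0.8],
    [0,3.1,50,0,0.8],
    [0,3.1,70,0,0.8],
    [0,3.1,90,0,0.8],
    [0,3.1,90,0,0.8]
  ]
}}

```text
clock: 16.6
eef_pos: [433.2, -18.1, 165.7]
tcp_rot: [-0.001, 0.709, -0.705, 0.001]
wrist_force: [0.2, -0.2, -3.0]
gripper_width: 27.4
```

Request:
{"fn": "play_rows", "kwargs": {
  "increments": [
    [3,-30,0,0,0.8],
    [6,-70,0,0,0.8],
    [9,-110,0,0,0.8],
    [12,-150,0,0,0.8],
    [15,-190,0,0,0.8],
    [18,-230,0,0,0.8],
    [21,-265,0,0,0.8],
    [23.4,-285,0,0,0.8],
    [23.4,-293.5,0,0,0.8],
    [23.4,-293.5,0,0,0.8]
  ],
  "newtons": 30
}}

```text
clock: 17.85
eef_pos: [456.7, -310.9, 165.5]
tcp_rot: [-0.001, 0.709, -0.705, 0.0]
wrist_force: [0.6, 0.6, -2.3]
gripper_width: 27.0
```

```bash
python3 - <<'E'
from look import *
c,p,d,W,s=look('w4');print(s['clock'],s['eef_pos'],s['tcp_rot'],s['wrist_force'],s['gripper_width'])
m=(d>0)&(W[...,2]>40)&(W[...,2]<56)&(np.hypot(W[...,0]-455,W[...,1]+311)<75)
q=W[m];print(m.sum(),cv2.minAreaRect(q[:,:2].astype(np.float32)))
p2,_=manip.camera('side')
cv2.imwrite('pics/w4v.png',np.hstack([p[:,:,::-1],cv2.resize(p2[180:300,270:370],None,fx=1,fy=1)[:,:,::-1].repeat(1,0) if 0 else np.zeros((400,0,3),np.uint8)]))
cv2.imwrite('pics/s4.png',cv2.resize(p2[150:290,240:400],None,fx=4,fy=4)[:,:,::-1])
E
```

```text
17.9 [ 456.82110517 -310.37221571  165.63604266] [-1.42591071e-03  7.09593003e-01 -7.04610157e-01  5.13452909e-04] [ 0.13111395  0.47250524 -1.60355441] 27.332229317692303
8407 ((456.4247131347656, -311.0062255859375), (90.43756866455078, 90.51431274414062), 34.10190963745117)
```

View pics/w4v.png

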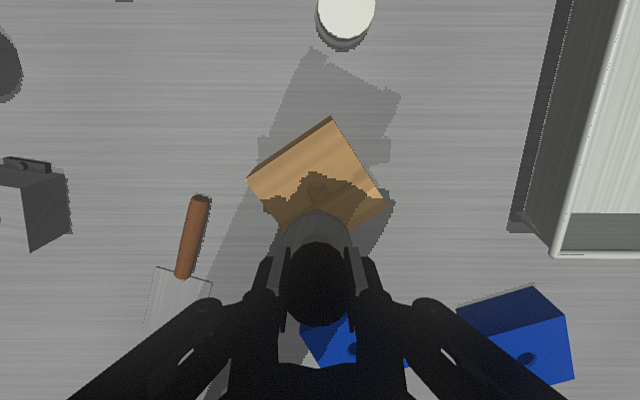

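View pics/s4.png

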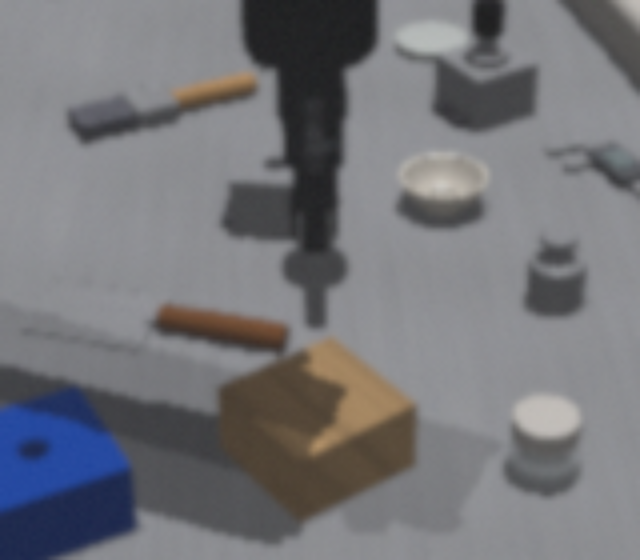

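The wrist view shows the punch hanging over the real plywood holder. The holder top centre is about (456,-311), agreeing with the earlier difference. The side view shows the shank straight and thin above the hole. I now correct xy and lower the punch.

Request:
{"fn": "play_rows", "kwargs": {
  "increments": [
    [-1.1,-0.4,0,0,0.8],
    [-1.1,-0.4,0,0,0.8],
    [-1.1,-0.4,-15,0,0.8],
    [-1.1,-0.4,-30,0,0.8],
    [-1.1,-0.4,-40,0,0.8],
    [-1.1,-0.4,-46,0,0.8],
    [-1.1,-0.4,-50,0,0.8],
    [-1.1,-0.4,-54,0,0.8],
    [-1.1,-0.4,-58,0,0.8],
    [-1.1,-0.4,-58,0,0.8]
  ]
}}

```text
clock: 19.2
eef_pos: [455.7, -310.5, 107.5]
tcp_rot: [-0.001, 0.71, -0.704, 0.0]
wrist_force: [0.8, -0.8, -1.1]
gripper_width: 26.9
```

Request:
{"fn": "play_rows", "kwargs": {
  "increments": [
    [0,0,-3,0,0.8],
    [0,0,-6,0,0.8],
    [0,0,-9,0,0.8],
    [0,0,-12,0,0.8],
    [0,0,-15,0,0.8],
    [0,0,-18,0,0.8],
    [0,0,-21,0,0.8],
    [0,0,-24,0,0.8],
    [0,0,-25,0,0.8],
    [0,0,-25,0,0.8]
  ]
}}

```text
clock: 20.45
eef_pos: [455.7, -310.5, 82.5]
tcp_rot: [-0.001, 0.71, -0.704, 0.0]
wrist_force: [0.6, 0.3, -1.3]
gripper_width: 27.0
```

Request:
{"fn": "play_rows", "kwargs": {
  "increments": [
    [0,0,-2,0,0.8],
    [0,0,-4,0,0.8],
    [0,0,-6,0,0.8],
    [0,0,-7,0,0.8],
    [0,0,-7.5,0,0.8],
    [0,0,-8,0,0.8],
    [0,0,-8,0,0.8],
    [0,0,-8,0,0.8],
    [0,0,-8,0,0.8],
    [0,0,-8,0,0.8]
  ]
}}

```text
clock: 21.7
eef_pos: [455.7, -310.5, 74.5]
tcp_rot: [-0.001, 0.71, -0.704, 0.0]
wrist_force: [1.2, -0.4, -1.0]
gripper_width: 27.2
```

Request:
{"fn": "play_rows", "kwargs": {
  "increments": [
    [0,0,-0.4,0,0.8],
    [0,0,-0.8,0,0.8],
    [0,0,-1,0,0.8],
    [0,0,-1.2,0,0.8],
    [0,0,-1.2,0,0.8],
    [0,0,-1.2,0,0.8],
    [0,0,-1.2,0,0.8],
    [0,0,-1.2,0,0.8],
    [0,0,-1.2,0,0.8],
    [0,0,-1.2,0,0.8]
  ]
}}

```text
clock: 22.95
eef_pos: [455.7, -310.5, 73.3]
tcp_rot: [-0.001, 0.71, -0.704, 0.0]
wrist_force: [0.3, -0.5, -1.5]
gripper_width: 27.2
```

Request:
{"fn": "play_rows", "kwargs": {
  "increments": [
    [0,0,-0.3,0,0.8],
    [0,0,-0.6,0,0.8],
    [0,0,-0.6,0,0.8],
    [0,0,-0.6,0,0.8],
    [0,0,-0.6,0,0.8],
    [0,0,-0.6,0,0.8],
    [0,0,-0.6,0,0.8],
    [0,0,-0.6,0,0.8],
    [0,0,-0.6,0,0.8],
    [0,0,-0.6,0,0.8]
  ]
}}

```text
clock: 24.2
eef_pos: [455.8, -310.5, 72.8]
tcp_rot: [-0.001, 0.71, -0.704, 0.001]
wrist_force: [-0.3, 0.8, 2.0]
gripper_width: 26.9
```

The collar is on the block (Fz turned upward at z ≈ 72.8). I release and retreat upward.

Request:
{"fn": "play_rows", "kwargs": {
  "increments": [
    [0,0,0,0,0.66],
    [0,0,0,0,0.6],
    [0,0,0,0,0.5],
    [0,0,0,0,0.4],
    [0,0,0,0,0.2],
    [0,0,0,0,0],
    [0,0,0,0,0],
    [0,0,30,0,0],
    [0,0,70,0,0],
    [0,0,120,0,0]
  ]
}}

```text
clock: 25.45
eef_pos: [455.2, -310.2, 193.4]
tcp_rot: [-0.001, 0.71, -0.704, -0.0]
wrist_force: [0.4, -0.5, 0.1]
gripper_width: 85.4
```

Request:
{"fn": "play_rows", "kwargs": {
  "increments": [
    [-10,-30,20,0,0],
    [-30,-70,40,0,0],
    [-50,-110,40,0,0],
    [-70,-150,40,0,0],
    [-90,-190,40,0,0],
    [-110,-230,40,0,0],
    [-110,-230,40,0,0],
    [-110,-230,40,0,0],
    [-110,-230,40,0,0],
    [-110,-230,40,0,0]
  ]
}}

```text
clock: 26.7
eef_pos: [346.1, -539.4, 233.7]
tcp_rot: [-0.001, 0.71, -0.704, -0.0]
wrist_force: [0.5, -0.2, -0.1]
gripper_width: 85.3
```

```bash
python3 - <<'E'
from h import *
from station import manip
s=manip.state();print(s['clock'],s['eef_pos'])
out=[]
for n in("top","side"):
    p,d=manip.camera(n);c=manip.calibration(n);z=np.load(n+"0.npz");W=world(c,d);pp=p.astype(int)
    kn=(d>0)&(W[...,2]>75)&(W[...,2]<112)&(pp.max(-1)<70)&(np.hypot(W[...,0]-455,W[...,1]+311)<35)
    q=W[kn];print(n,kn.sum(),((q.min(0)+q.max(0))/2).round(1),q[:,2].max().round(1))
    r=(slice(150,250),slice(300,420)) if n=="top" else (slice(180,290),slice(260,380))
    out.append(cv2.resize(p[r],(400,400 if 0 else 360)))
cv2.imwrite('pics/end.png',np.hstack(out)[:,:,::-1])
E
```

```text
26.7 [ 346.06277574 -539.42511067  233.6505038 ]
top 90 [ 453.8 -309.6   93.9] 109.8
side 122 [ 454.4 -316.8   93.1] 108.7
```

View pics/end.png

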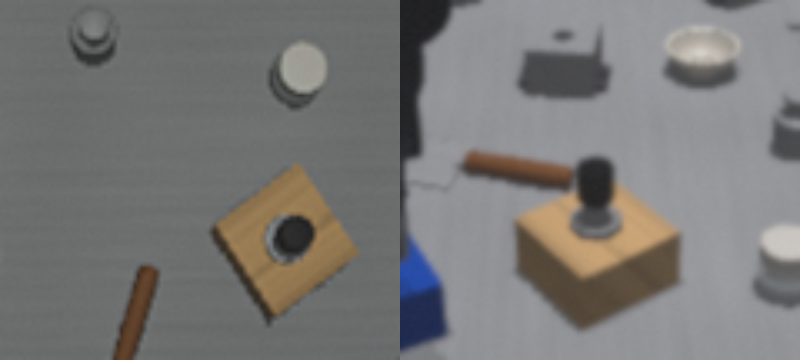

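The punch stands upright in the plywood holder with its collar flat on the block. The knob top height matches the seated readings, and the die it came from is empty. I hand the job in.

```bash
python3 -c "
from station import manip
print(manip.job_done())"
```

```text
the job is handed in; nothing more can be done
None
```

The loose punch now stands in the plywood holder, and I handed the job in at about 27 s of the 72 s; no verdict was reported.

- **Finding it:** The first punch I wiggled, in the die at about (431, -18), moved about 6 mm. It was free at y = -15.1, and at -21.1 the load rose to only 1.9 N. A tight punch would move only about 2 mm. That settled it, so I did not wiggle or touch the other two.
- **Placing it:** I lifted it straight out, lowered it into the holder with no sideways load, and released it when the collar touched (about 2 N upward).
- **Last checks:** The pictures show it upright with the collar flat on the block. The top of its knob reads 109–110 mm in both cameras, against 108–109 mm when the punches were seated in their dies. Nothing else near the holder looks moved, but I did not measure the bystanders.
- **Disagreement:** The knob's y position differs between cameras: top -309.6, side -316.8. The side camera sees only the near face of the knob and was off by about the same amount on the dies, so I trusted the top view.

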